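# Weigh the sealed power bricks by hand and sort out those without a transformer

### The job

Two sealed power bricks look alike, but either, both or neither may have been closed without its transformer: lift each one and feel its weight (about 750 g complete, about 300 g without). Set each complete brick flat in a nest of the green tray, and each one that lacks its transformer flat on the floor of the yellow bin, beside and not on top of another, label up. Set them down, do not drop them, and leave the carton, the heat sink and the screwdriver alone.

Things in the scene. Friction and masses are not known exactly. Their poses are not given: they have to be found in the camera images.
- brick_a: first black sealed power brick, white blank label and vent slots on top, 140 (its x) x 56 (its y) x 44 mm (its z, up when the label is on top); origin at the centre of its underside. Complete (about 750 g) or without its transformer (about 300 g), alike outside; which it is changes from start to start. Centre of mass at its middle.
- brick_b: second black sealed power brick, white blank label and vent slots on top, 140 (its x) x 56 (its y) x 44 mm (its z, up when the label is on top); origin at the centre of its underside. Complete (about 750 g) or without its transformer (about 300 g), alike outside; which it is changes from start to start. Centre of mass at its middle.
- tray: green outgoing tray, fixed to the bench, 200 (its x) x 250 (its y) mm plate 12 mm thick, with two nests side by side along its y; origin at the centre of its underside. It may stand on either side of the bench.
- nest_0 (a point): centre of the first nest's floor, on the tray's top face (12 mm above the bench), at y = -60 mm of the tray; axes as the tray's. The brick's long side goes along x, either way round. White ridges 10 mm high frame a space 152 x 68 mm; the long sides are open in the middle for the fingers (100 mm free).
- nest_1 (a point): centre of the second nest's floor, at y = +60 mm of the tray; otherwise like nest_0
- bin: yellow open rework bin, fixed to the bench, 200 (its x) x 260 (its y) x 50 mm high outside, walls and floor 5 mm thick, so 190 x 250 mm inside; origin at the centre of its underside. Two bricks fit side by side, long sides along x, at y = -60 and +60 mm. It stands on the other side of the bench from the tray.
- carton: closed cardboard carton with white tape, 110 (x) x 160 (y) x 70 mm, origin at the centre of its underside; not part of the job
- heatsink: finned aluminium heat sink, 90 x 70 x 35 mm, origin at the centre of its underside; not part of the job
- screwdriver: screwdriver lying on the bench, along its x; not part of the job
Things that resemble listed ones, but are neither listed nor needed, are in the scene too. What is shaped like the brick_a but purple or turquoise is not meant.

How it is judged:
By the outcome, as a careful person would: the job done as asked, in the order asked, and still so for the second after the job is handed in, with the robot touching nothing.
It also fails if it takes over 64 s, if anything falls off the work surface, if the arm or the gripper's body presses on something with over 40 N, if the wrist force passes 120 N, or if a joint passes its speed limit or range.

### The arm

A 6-joint arm with a two-finger parallel gripper is mounted at the origin on the work surface. World frame = base frame: x ahead of the robot, y to its left, z up, the work surface at z = 0. Lengths are in mm, angles in rad, forces in N, time in s.
With the tool pointing down it reaches from about 350 to 975 mm from the base axis. Payload 7.1 kg.
Tool frame: the origin (TCP) lies midway between the tips of the shut fingers; the grasp point (between the pads) lies ctrl.grip_point_offset behind it (ctrl.grip_point_offset is the distance from the TCP to the grasp point, in mm); z points along the fingers, y is the line along which they close (so a half turn about z gives the same grasp; the last joint's range is limited). The gripper opens to 88 mm and grips with 3 to 60 N. Pads are 20 mm wide; open, the fingers measure 115 mm over their backs; the gripper's body (75 mm by 178 mm) begins 61 mm behind the grasp point.
Start: joints at [1.187, 0.423, 1.63, -0, 1.089, -0.019], TCP at [222.944, 583.867, 196.575] pointing down, gripper open.
Joint ranges: [-3, 3], [-0.9, 2.11], [0.09, 2.58], [-1.31, 4.45], [0.11, 2.69], [-2.54, 2.54]. Speed limits (rad/s): [2.39, 2.39, 3.01, 3.14, 3.14, 3.14].

### API

Orientations are given as a rotation vector (axis times angle).
In Python, from workcell import ctrl, get_image, close_job, finder gives the robot as it stands.
- The arm moves only by the tool servo_tool, never from a script. Its argument "deltas" is a list of rows, each a list of 2 entries, a list of its own where there are three numbers: the shift along the tool's x, y, z in mm, then the turn, a rotation vector about the tool's x, y, z in rad. A call has 1 to 5 rows; each row is the pose to reach, as a shift and turn from the pose commanded when the call began, along the tool's axes at that moment; what a row does not reach only later rows make up. A row lasts 1/12 s, in which the tool goes at most 41.7 mm and 7.16 degrees, less where a joint would pass 70% of its speed; a pose out of reach is approached as far as the arm can. A call with a gripper value outside its range is refused whole. "grip" is the closure, from -1 (fully open) to 1 (shut), so that 0 is half open, set as the call begins (left out, the last holds). The fingers move at their own pace and stop on an object; the grip force is fixed at half the most. Time passes only in rows, so rows that repeat a pose let the fingers close. It gives the time, the measured TCP pose, the force, the opening and the grip force at its end, in the units of the state.
- ctrl.get_obs(): the state, without advancing time (a new reading comes with each control period).
- get_image(name): name is "scene" or "top" or "wrist"; returns a dict with "frame" (384x512x3 uint8, blue, green, red), "depth" (384x512 float32, mm along the optical axis (not along the pixel's ray), 0 where there is no reading), "K" (3x3 intrinsics, pixels), "pose" (4x4, takes a point from camera to world coordinates). Camera axes: x right, y down, z forward; pixel columns grow to the right and rows downward; lengths in mm; the calibration is good to about 2 mm. A picture is of the moment at which its call begins.
- close_job(): hands the job in; it is judged then, once.
Trained networks look in a picture, given as the dict that the camera call returned (one of the last four; its "shot" number tells which), for a name from the list of things; names that differ only in an ending like _2 or _b are one class to them, and where a whole thing is asked for, a point or a joint stands for the part that bears it (a point fixed in the world has none). Each returns a list of dicts, best first, with "score" (0 to 1); they miss things now and then, are a little off and sometimes report something else, mostly with a low value. They report only what shows in the picture. A call takes as long as a camera call. They do not tell look-alikes from the thing itself.
- finder.search_frame(query, picture): "rect" ([centre column, centre row, width, height] as shares, 0 to 1, of the picture: columns of its width, rows of its height, round what is visible of it).
- finder.silhouettes(query, picture): "mask" (384x512 bool, what is visible of it) and "rect" ([centre column, centre row, width, height] as shares, 0 to 1, of the picture: columns of its width, rows of its height, round what is visible of it).
The state is a dict: "t": time; "qpos": joint angles; "qvel": joint speeds; "joint_torque": joint torques, N m; "ee_pos": TCP position; "orientation": TCP orientation; "ft_force": force on the tool from outside, world axes, zero at the start; "moment": the same for the moment, N m; "width": finger opening in mm; "grasp_force": force on a finger pad.
Only numpy, scipy, OpenCV 4.12 (cv2) and the standard library are available. Lean on these libraries where they do the work, as an engineer would, in place of code of your own. Each camera call takes 0.05 s, during which the arm holds its last target. There are 200 camera calls.

## Working session

There is one attempt and no reset: what is moved stays moved. The work goes in short steps, Python scripts to look and compute and a tool call to move; the robot and the scene stay as the last step left them, time stands still between calls to the robot, and variables do not carry over. Pictures are saved under pics/ and viewed, at most 10 in all, crops included, and the job is handed in when it is done.

Besides the shell and the picture viewer there is one more tool, called after "Call:" in YAML: its name, and indented under it one key for each argument. servo_tool: Moves the arm, as the interface text tells. Its arguments: {"type":"object","properties":{"deltas":{"type":"array","items":{"type":"array"}},"grip":{"type":"number"}},"required":["deltas"]}

```bash
mkdir -p pics; cat > h.py <<'E'
import numpy as np, cv2
from workcell import ctrl, get_image, close_job, finder
def world(p, mask=None):
    d=p["depth"]; K=p["K"]; v,u=np.indices(d.shape)
    c=np.stack([(u-K[0,2])/K[0,0]*d,(v-K[1,2])/K[1,1]*d,d,np.ones_like(d)],-1)
    return (c@p["pose"].T)[...,:3]
E
python3 - <<'E'
from h import *
o=ctrl.get_obs(); print(o, ctrl.grip_point_offset)
p=get_image("top"); s=get_image("scene")
cv2.imwrite("pics/a.png",np.hstack([p["frame"]]) ); cv2.imwrite("pics/b.png",s["frame"])
W=world(p)
for n in ["brick_a","tray","bin","carton","heatsink","screwdriver"]:
    for r in finder.silhouettes(n,p):
        m=r["mask"]&(p["depth"]>0)
        if m.sum()<20: continue
        q=W[m]; z=np.percentile(q[:,2],80); t=q[q[:,2]>z-8] if n=="brick_a" else q
        c,sz,a=cv2.minAreaRect(t[:,:2].astype(np.float32))
        print(n,round(r["score"],2),np.round(np.array(r["rect"])*[512,384,512,384]),"c",np.round(c),"sz",np.round(sz),round(a,1),"z",round(z), "bgr",np.median(p["frame"][m],0))
E
```

```text
{'t': 0.0, 'qpos': array([ 1.18701339e+00,  4.23846586e-01,  1.63069100e+00, -1.76508489e-06,
        1.08860781e+00, -1.89913442e-02]), 'qvel': array([ 0.00020067, -0.00142382, -0.00072219,  0.00073615,  0.00127902,
       -0.00054985]), 'joint_torque': array([-1.06396954e-03, -5.44604874e+01, -2.73660189e+01,  6.41275733e-02,
        2.27510557e-02, -8.49662433e-05]), 'ee_pos': array([222.71696725, 583.32488768, 195.79775681]), 'orientation': array([-5.69783901e-01, -3.08917516e+00,  2.39000674e-03]), 'ft_force': array([ 0.54797884, -0.80552617, -1.00966579]), 'moment': array([-0.01613723,  0.0333286 ,  0.02202664]), 'grasp_force': 0.0, 'width': 88.04933968415452} 18.700000000000003
brick_a 0.94 [183. 269.  59.  46.] c [346. 166.] sz [141.  56.] 62.4 z 46 bgr [148.  86. 133.]
brick_a 0.93 [262. 159.  57.  27.] c [627. -26.] sz [139.  57.] 82.7 z 46 bgr [89. 85. 87.]
brick_a 0.81 [244. 225.  57.  24.] c [456.  13.] sz [ 56. 140.] 2.1 z 46 bgr [94. 85. 90.]
brick_a 0.62 [321. 276.  55.  53.] c [ 333. -184.] sz [140.  56.] 55.2 z 46 bgr [151. 156.  77.]
tray 0.81 [364. 183.  99.  91.] c [ 567. -307.] sz [259. 206.] 82.8 z 15 bgr [ 88. 114.  68.]
bin 0.71 [127. 178. 121.  88.] c [578. 326.] sz [289. 214.] 83.2 z 11 bgr [ 56. 189. 215.]
heatsink 0.7 [172. 103.  30.  40.] c [779. 215.] sz [104.  78.] 17.5 z 34 bgr [186. 191. 192.]
screwdriver 0.64 [340. 101.  32.  66.] c [ 779. -235.] sz [ 28. 194.] 66.1 z 26 bgr [ 44.   40.  156.5]
screwdriver 0.36 [365. 182. 106.  88.] c [ 567. -307.] sz [259. 206.] 82.5 z 15 bgr [ 88. 114.  68.]
```

View pics/a.png

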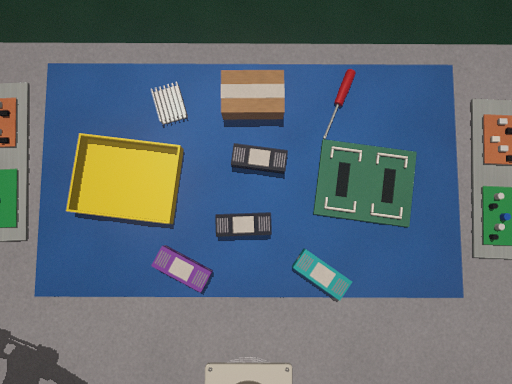

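View pics/b.png

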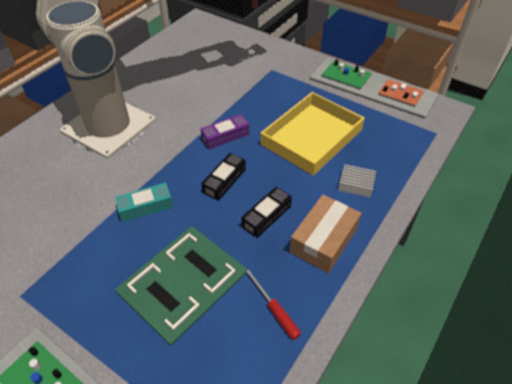

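Black bricks are at (259,159) and (243,225) in the top view. The look-alikes are purple at (182,269) and turquoise at (322,275). The tray is on the right (364,183) and the bin on the left (127,178). I'll refine the tray, bin and brick poses and check one crop.

```bash
python3 - <<'E'
from h import *
p=get_image("top"); W=world(p); f=p["frame"].astype(int); K=p["K"]; T=p["pose"]
def plane(mask,z):
    v,u=np.nonzero(mask); r=np.stack([(u-K[0,2])/K[0,0],(v-K[1,2])/K[1,1],np.ones(len(u))],1)@T[:3,:3].T
    o=T[:3,3]; return (o+r*((z-o[2])/r[:,2])[:,None])[:,:2].astype(np.float32)
def rep(n,q): c,s,a=cv2.minAreaRect(q); print(n,len(q),np.round(c,1),np.round(s,1),round(a,1))
v,u=np.indices(f.shape[:2]); box=lambda a,b,c,d:(u>a)&(u<b)&(v>c)&(v<d)
rep("ridges",plane(box(312,418,138,227)&(f.min(2)>130),22))
g=box(310,420,135,230)&(f[...,1]>f[...,0]+15)&(f[...,1]>f[...,2]+15)
rep("plate",plane(g,12))
y=box(62,190,128,232)&(f[...,2]>100)&(f[...,0]<100)&(f[...,1]>80)
rep("bin outer@50",plane(y,50)); rim=y&(W[...,2]>42)
rep("rim depth",W[rim][:,:2].astype(np.float32))
print("bench z",np.median(W[box(280,310,200,240)][:,2]),"tray z",np.median(W[g][:,2]))
for r in finder.silhouettes("brick_a",p):
    m=r["mask"]; wl=m&(f.min(2)>130)
    rep("label",plane(wl,44))
c=cv2.resize(p["frame"][130:250,200:300],None,fx=5,fy=5,interpolation=cv2.INTER_CUBIC); cv2.imwrite("pics/c.png",c)
E
```

```text
ridges 431 [ 566.3 -303.8] [200.2 163.4] 82.4
plate 5676 [ 565.8 -303.4] [248.  198.1] 82.3
bin outer@50 8361 [570.4 311.2] [269.  202.1] 83.3
rim depth 872 [559.1 208.6] [477.2 199.8] 83.1
bench z 1.4152163611768174 tray z 12.669124299668738
label 399 [455.9   9.5] [ 40.  122.7] 0.7
label 363 [345.1 166.5] [128.1  40.2] 64.1
label 413 [ 332.2 -183.9] [129.1  40.5] 54.9
```

View pics/c.png

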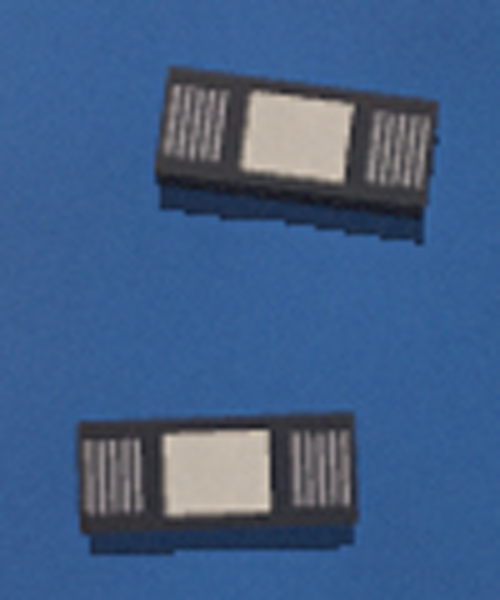

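Both bricks are upright with the label on top. In the crop, brick "S" is at (217,473) and brick "N" at (297,137). I'll move above S first.

```bash
cat >> h.py <<'E'
from scipy.spatial.transform import Rotation as Ro
import sys, math
def yaw(R): return math.degrees(math.atan2(R[1,1],R[0,1]))
def plan(legs, step=36, pos=None, yw=None):
    """legs: list of (x,y,z,yaw deg of tool y); prints cumulative rows per call (tool down kept)"""
    o=ctrl.get_obs(); R=Ro.from_rotvec(o["orientation"]).as_matrix()
    pos=o["ee_pos"] if pos is None else np.array(pos,float); yw=yaw(R) if yw is None else yw
    print("from",np.round(pos,1),round(yw,1),"tilt",np.round(R[:,2],3))
    for x,y,z,w in legs:
        g=np.array([x,y,z],float); dw=w-yw
        n=max(1,math.ceil(max(np.linalg.norm(g-pos)/step,abs(dw)/6.5))); path=[(pos+(g-pos)*k/n,yw+dw*k/n) for k in range(1,n+1)]
        bp,bw=pos,yw
        for i in range(0,n,5):
            rows=[]
            a=math.radians(bw); X=np.array([math.sin(a),-math.cos(a),0]); Y=np.array([math.cos(a),math.sin(a),0])
            for q,ww in path[i:i+5]:
                d=q-bp; rows.append([[round(float(d@X)),round(float(d@Y)),round(float(-d[2]))],[0,0,round(-math.radians(ww-bw),2)]])
            print(str(rows).replace(" ",""))
            r=rows[-1]; bp=bp+r[0][0]*X+r[0][1]*Y+np.array([0,0,-r[0][2]]); bw-=math.degrees(r[1][2])
        print("  ->",np.round(bp,1),round(bw,1)); pos,yw=bp,bw
E
python3 - <<'E'
from h import *
R=Ro.from_rotvec(ctrl.get_obs()["orientation"]).as_matrix(); print(np.round(R,2))
plan([(456,12,196,1.4)])
E
```

```text
[[-0.93  0.36  0.  ]
 [ 0.36  0.93 -0.  ]
 [-0.   -0.   -1.  ]]
from [223.  583.9 196.6] 69.1 tilt [ 0. -0. -1.]
[[[23,-25,0],[0,0,0.07]],[[47,-50,0],[0,0,0.13]],[[70,-75,0],[0,0,0.2]],[[94,-100,0],[0,0,0.26]],[[117,-125,0],[0,0,0.33]]]
[[[31,-16,0],[0,0,0.06]],[[61,-32,0],[0,0,0.13]],[[91,-49,0],[0,0,0.2]],[[121,-65,0],[0,0,0.26]],[[152,-81,0],[0,0,0.33]]]
[[[34,-5,0],[0,0,0.06]],[[67,-11,0],[0,0,0.13]],[[101,-16,0],[0,0,0.19]],[[135,-22,0],[0,0,0.26]],[[169,-27,0],[0,0,0.32]]]
[[[34,5,0],[0,0,0.07]],[[68,11,1],[0,0,0.14]],[[102,16,1],[0,0,0.2]]]
  -> [455.7  11.5 195.6] 1.5
```

```bash
sed -i 's/X=np.array(\[math.sin(a),-math.cos(a),0\])/X=np.array([-math.sin(a),math.cos(a),0])/' h.py; python3 - <<'E'
from h import *
plan([(456,12,196,1.4)])
E
```

```text
from [223.  583.9 196.6] 69.1 tilt [ 0. -0. -1.]
[[[-23,-25,0],[0,0,0.07]],[[-47,-50,0],[0,0,0.13]],[[-70,-75,0],[0,0,0.2]],[[-94,-100,0],[0,0,0.26]],[[-117,-125,0],[0,0,0.33]]]
[[[-31,-16,0],[0,0,0.06]],[[-61,-32,0],[0,0,0.13]],[[-91,-49,0],[0,0,0.2]],[[-121,-65,0],[0,0,0.26]],[[-152,-81,0],[0,0,0.33]]]
[[[-34,-5,0],[0,0,0.06]],[[-67,-11,0],[0,0,0.13]],[[-101,-16,0],[0,0,0.19]],[[-135,-22,0],[0,0,0.26]],[[-169,-27,0],[0,0,0.32]]]
[[[-34,5,0],[0,0,0.07]],[[-68,11,1],[0,0,0.14]],[[-102,16,1],[0,0,0.2]]]
  -> [455.7  11.5 195.6] 1.5
```

Call:
servo_tool:
  deltas:
    - [[-23, -25, 0], [0, 0, 0.07]]
    - [[-47, -50, 0], [0, 0, 0.13]]
    - [[-70, -75, 0], [0, 0, 0.2]]
    - [[-94, -100, 0], [0, 0, 0.26]]
    - [[-117, -125, 0], [0, 0, 0.33]]
  grip: -1

```text
t: 0.92
ee_pos: [288.0, 423.9, 196.7]
orientation: [1.073, 2.952, 0.0]
ft_force: [1.2, 0.2, -0.1]
width: 88.3
grasp_force: 0.0
```

Call:
servo_tool:
  deltas:
    - [[-31, -16, 0], [0, 0, 0.06]]
    - [[-61, -32, 0], [0, 0, 0.13]]
    - [[-91, -49, 0], [0, 0, 0.2]]
    - [[-121, -65, 0], [0, 0, 0.26]]
    - [[-152, -81, 0], [0, 0, 0.33]]

```text
t: 1.33
ee_pos: [352.8, 264.4, 196.8]
orientation: [1.544, 2.736, 0.001]
ft_force: [0.2, -0.4, -0.5]
width: 87.8
grasp_force: 0.0
```

Call:
servo_tool:
  deltas:
    - [[-34, -5, 0], [0, 0, 0.06]]
    - [[-67, -11, 0], [0, 0, 0.13]]
    - [[-101, -16, 0], [0, 0, 0.19]]
    - [[-135, -22, 0], [0, 0, 0.26]]
    - [[-169, -27, 0], [0, 0, 0.32]]

```text
t: 1.75
ee_pos: [417.6, 105.7, 196.9]
orientation: [1.961, 2.454, 0.001]
ft_force: [0.3, 0.6, -0.3]
width: 87.5
grasp_force: 0.0
```

Call:
servo_tool:
  deltas:
    - [[-34, 5, 0], [0, 0, 0.07]]
    - [[-68, 11, 1], [0, 0, 0.14]]
    - [[-102, 16, 1], [0, 0, 0.2]]
    - [[-102, 16, 1], [0, 0, 0.2]]
    - [[-102, 16, 1], [0, 0, 0.2]]

```text
t: 2.17
ee_pos: [456.1, 10.1, 195.6]
orientation: [2.196, 2.246, 0.0]
ft_force: [-0.6, 0.2, 0.5]
width: 87.7
grasp_force: 0.0
```

```bash
cat >> h.py <<'E'
def bricks(p,zt=44):
    W=world(p)
    for r in finder.silhouettes("brick_a",p):
        m=r["mask"]&(p["depth"]>0); q=W[m]
        if len(q)<50: continue
        t=q[abs(q[:,2]-np.percentile(q[:,2],75))<5]
        c,s,a=cv2.minAreaRect(t[:,:2].astype(np.float32))
        print("brick",round(r["score"],2),np.round(c,1),np.round(s,1),round(a,1),"z",round(np.median(t[:,2]),1),"bgr",np.median(p["frame"][m],0),"rect",np.round(np.array(r["rect"]),2))
E
python3 - <<'E'
from h import *
p=get_image("wrist"); bricks(p); cv2.imwrite("pics/d.png",p["frame"])
bricks(get_image("top"))
o=ctrl.get_obs(); print(o["t"],o["ft_force"]); plan([(456,12,8,1.4)])
E
```

```text
brick 0.89 [ 340.4 -182.1] [136.1  48.4] 59.9 z 43.4 bgr [236. 242. 165.] rect [0.32 0.79 0.16 0.26]
brick 0.85 [455.2  14.1] [ 55.5 140.5] 2.3 z 43.5 bgr [146. 133. 138.] rect [0.5  0.42 0.12 0.32]
brick 0.59 [334.2 145.9] [90.9 56.5] 62.6 z 43.6 bgr [228. 119. 205.] rect [0.29 0.12 0.2  0.23]
brick 0.45 [736.5 -13.3] [  3.4 121.6] 0.4 z 29.9 bgr [ 64.  84. 112.] rect [0.96 0.47 0.07 0.33]
brick 0.75 [626.4 -26.4] [140.  56.] 82.5 z 44.9 bgr [84. 81. 85.] rect [0.51 0.42 0.12 0.08]
brick 0.74 [ 333.  -183.9] [141.1  55.9] 55.2 z 44.9 bgr [145. 150.  75.] rect [0.63 0.72 0.11 0.13]
brick 0.63 [346.2 165.6] [139.2  55.8] 62.4 z 44.9 bgr [141.  78. 128.] rect [0.36 0.7  0.11 0.11]
2.3667 [-0.68075004  0.30151695 -0.41290125]
from [455.2  12.5 195.5] 1.6 tilt [-0.  0. -1.]
[[[0,0,31],[0,0,0.0]],[[0,0,63],[0,0,0.0]],[[0,0,94],[0,0,0.0]],[[0,1,125],[0,0,0.0]],[[0,1,156],[0,0,0.0]]]
[[[0,0,32],[0,0,0.0]]]
  -> [456.2  12.5   7.5] 1.6
```

View pics/d.png

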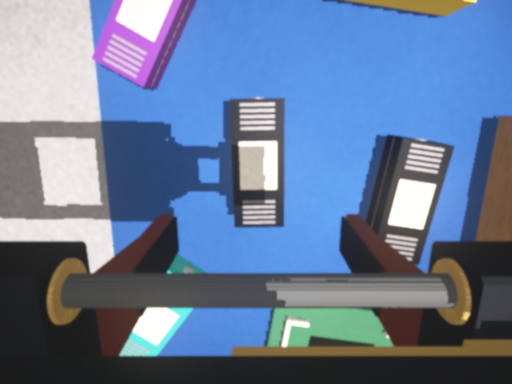

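The wrist view shows S between the fingers at (258,163), which agrees with the top view at (455,14). I'll descend, grasp and lift.

Call:
servo_tool:
  deltas:
    - [[1, 0, 35], [0, 0, 0]]
    - [[1, 0, 70], [0, 0, -0.01]]
    - [[1, 0, 105], [0, 0, -0.01]]
    - [[1, 0, 140], [0, 0, -0.01]]
    - [[1, 0, 165], [0, 0, -0.01]]

```text
t: 2.78
ee_pos: [454.3, 13.8, 28.5]
orientation: [-2.177, -2.263, 0.002]
ft_force: [-1.0, 0.9, -0.4]
width: 88.0
grasp_force: 0.0
```

Call:
servo_tool:
  deltas:
    - [[0, 0, 12], [0, 0, 0]]
    - [[0, 0, 22], [0, 0, 0]]
    - [[0, 0, 22], [0, 0, 0]]

```text
t: 3.03
ee_pos: [454.4, 13.4, 7.1]
orientation: [-2.177, -2.262, 0.003]
ft_force: [-0.1, -0.4, 1.0]
width: 87.7
grasp_force: 0.0
```

Call:
servo_tool:
  deltas:
    - [[0, 0, 0], [0, 0, 0]]
    - [[0, 0, 0], [0, 0, 0]]
    - [[0, 0, 0], [0, 0, 0]]
    - [[0, 0, 0], [0, 0, 0]]
    - [[0, 0, 0], [0, 0, 0]]
  grip: 1

```text
t: 3.45
ee_pos: [456.3, 12.5, 9.4]
orientation: [2.18, 2.26, 0.002]
ft_force: [-0.3, -0.7, -1.1]
width: 58.1
grasp_force: 0.0
```

Call:
servo_tool:
  deltas:
    - [[0, 0, 0], [0, 0, 0]]
    - [[0, 0, 0], [0, 0, 0]]
    - [[0, 0, 0], [0, 0, 0]]

```text
t: 3.7
ee_pos: [455.6, 12.5, 9.2]
orientation: [2.181, 2.261, 0.0]
ft_force: [-2.5, 0.3, 7.7]
width: 55.6
grasp_force: 30.0
```

Call:
servo_tool:
  deltas:
    - [[0, 0, -15], [0, 0, 0]]
    - [[0, 0, -40], [0, 0, 0]]
    - [[0, 0, -70], [0, 0, 0]]
    - [[0, 0, -100], [0, 0, 0]]
    - [[0, 0, -115], [0, 0, 0]]

```text
t: 4.12
ee_pos: [456.1, 12.5, 126.0]
orientation: [2.18, 2.26, 0.002]
ft_force: [0.6, -0.4, -7.5]
width: 55.7
grasp_force: 30.0
```

Call:
servo_tool:
  deltas:
    - [[0, 0, 0], [0, 0, 0]]
    - [[0, 0, 0], [0, 0, 0]]
    - [[0, 0, 0], [0, 0, 0]]
    - [[0, 0, 0], [0, 0, 0]]

```text
t: 4.45
ee_pos: [454.1, 12.5, 121.9]
orientation: [-2.179, -2.259, 0.004]
ft_force: [0.3, 0.0, -8.1]
width: 55.7
grasp_force: 30.0
```

Call:
servo_tool:
  deltas:
    - [[0, 0, 0], [0, 0, 0]]

```text
t: 4.53
ee_pos: [454.4, 12.5, 122.1]
orientation: [-2.18, -2.259, 0.003]
ft_force: [-0.2, -0.2, -6.9]
width: 55.6
grasp_force: 30.0
```

Call:
servo_tool:
  deltas:
    - [[0, 0, 0], [0, 0, 0]]

```text
t: 4.62
ee_pos: [454.9, 12.5, 122.4]
orientation: [-2.18, -2.26, 0.003]
ft_force: [0.5, 0.1, -6.7]
width: 55.8
grasp_force: 30.0
```

```bash
python3 - <<'E'
from h import *
f=[]
for i in range(3): p=get_image("wrist"); f.append(ctrl.get_obs()["ft_force"][2])
bricks(p); print(np.round(f,1))
u=np.array([math.cos(math.radians(82.4)),math.sin(math.radians(82.4))]); n0=np.array([566,-303.5])-60*u; n1=n0+120*u
ub=np.array([math.cos(math.radians(83.3)),math.sin(math.radians(83.3))]); b=np.array([571,315.5]); print(n0,n1,b-58*ub,b+58*ub)
print("tray"); plan([(*n1,125,-97.6)]); print("bin"); plan([(*(b-58*ub),125,83.3)])
E
```

```text
brick 0.97 [ 385.7 -144.1] [21.8 13.6] 70.3 z 43.0 bgr [142. 147.  57.] rect [0.36 0.85 0.05 0.09]
brick 0.91 [328.8 136.4] [69.3 57.6] 62.6 z 43.5 bgr [228. 111. 204.] rect [0.22 0.11 0.25 0.22]
brick 0.62 [629.6   3.6] [82.2 57.8] 82.8 z 43.5 bgr [80. 79. 82.] rect [0.87 0.51 0.22 0.26]
[-7.  -7.9 -7.5]
[ 558.06461658 -362.97293242] [ 573.93538342 -244.02706758] [564.23309725 257.89610233] [577.76690275 373.10389767]
tray
from [455.5  12.6 123.2] 2.1 tilt [-0.001 -0.    -1.   ]
[[[-16,7,0],[0,0,0.11]],[[-33,14,0],[0,0,0.22]],[[-49,20,0],[0,0,0.33]],[[-65,27,0],[0,0,0.43]],[[-81,34,-1],[0,0,0.54]]]
[[[-11,15,0],[0,0,0.11]],[[-21,29,0],[0,0,0.22]],[[-32,43,0],[0,0,0.33]],[[-42,57,0],[0,0,0.44]],[[-53,71,0],[0,0,0.55]]]
[[[-1,18,0],[0,0,0.11]],[[-2,35,0],[0,0,0.21]],[[-4,53,0],[0,0,0.32]],[[-5,71,-1],[0,0,0.43]],[[-7,88,-1],[0,0,0.54]]]
[[[8,16,0],[0,0,0.11]]]
  -> [ 574.  -244.   125.2] -97.6
bin
from [455.5  12.6 123.2] 2.1 tilt [-0.001 -0.    -1.   ]
[[[19,9,0],[0,0,-0.11]],[[37,18,0],[0,0,-0.22]],[[56,27,0],[0,0,-0.33]],[[74,36,-1],[0,0,-0.44]],[[93,45,-1],[0,0,-0.55]]]
[[[11,17,0],[0,0,-0.1]],[[22,35,0],[0,0,-0.21]],[[33,52,0],[0,0,-0.32]],[[44,70,0],[0,0,-0.43]],[[55,87,0],[0,0,-0.54]]]
[[[1,21,0],[0,0,-0.11]],[[1,41,-1],[0,0,-0.22]],[[2,62,-1],[0,0,-0.33]]]
  -> [564.  257.9 125.2] 83.4
```

The weight force is about 7.4 N, so S is complete. It goes to tray nest_1.

Call:
servo_tool:
  deltas:
    - [[-16, 7, 0], [0, 0, 0.11]]
    - [[-33, 14, 0], [0, 0, 0.22]]
    - [[-49, 20, 0], [0, 0, 0.33]]
    - [[-65, 27, 0], [0, 0, 0.43]]
    - [[-81, 34, -1], [0, 0, 0.54]]

```text
t: 5.23
ee_pos: [492.6, -67.9, 124.3]
orientation: [-2.709, -1.591, 0.001]
ft_force: [-0.1, 0.8, -7.5]
width: 55.6
grasp_force: 30.0
```

Call:
servo_tool:
  deltas:
    - [[-11, 15, 0], [0, 0, 0.11]]
    - [[-21, 29, 0], [0, 0, 0.22]]
    - [[-32, 43, 0], [0, 0, 0.33]]
    - [[-42, 57, 0], [0, 0, 0.44]]
    - [[-53, 71, 0], [0, 0, 0.55]]

```text
t: 5.65
ee_pos: [529.3, -148.6, 124.3]
orientation: [-3.039, -0.794, 0.001]
ft_force: [0.7, 0.2, -7.6]
width: 56.0
grasp_force: 30.0
```

Call:
servo_tool:
  deltas:
    - [[-1, 18, 0], [0, 0, 0.11]]
    - [[-2, 35, 0], [0, 0, 0.21]]
    - [[-4, 53, 0], [0, 0, 0.32]]
    - [[-5, 71, -1], [0, 0, 0.43]]
    - [[-7, 88, -1], [0, 0, 0.54]]

```text
t: 6.07
ee_pos: [566.8, -228.7, 125.2]
orientation: [-3.141, 0.045, 0.001]
ft_force: [0.1, -0.3, -7.4]
width: 55.9
grasp_force: 30.0
```

Call:
servo_tool:
  deltas:
    - [[8, 16, 0], [0, 0, 0.11]]
    - [[8, 16, 0], [0, 0, 0.11]]
    - [[8, 16, 0], [0, 0, 0.11]]
    - [[8, 16, 0], [0, 0, 0.11]]

```text
t: 6.4
ee_pos: [573.4, -243.5, 124.9]
orientation: [-3.134, 0.207, 0.003]
ft_force: [0.7, 0.5, -8.2]
width: 55.6
grasp_force: 30.0
```

```bash
python3 - <<'E'
from h import *
p=get_image("wrist"); cv2.imwrite("pics/e.png",p["frame"]); W=world(p)
t=get_image("top"); WT=world(t)
m=(WT[...,2]>80)&(WT[...,2]<170)&(abs(WT[...,0]-574)<90)&(abs(WT[...,1]+244)<60)
q=WT[m]; 
for r in finder.silhouettes("brick_a",t): 
    mm=r["mask"]; print(r["score"],np.round(np.array(r["rect"])*[512,384,512,384]),np.median(WT[mm],0))
f=p["frame"].astype(int)
for nm,w in (("w",p),("t",t)):
  f=w["frame"].astype(int); V=world(w)
  m=(f.min(2)>130)&(V[...,2]>14)&(V[...,2]<30)&(V[...,1]<-180)&(abs(V[...,0]-566)<110)
  q=V[m]; print(nm,len(q)); cnt,lab=cv2.connectedComponents(m.astype(np.uint8))
  for i in range(1,cnt):
    s=V[lab==i]
    if len(s)>40: print(len(s),np.round(s.min(0)),np.round(s.max(0)))
plan([(574,-244,20,-97.6)])
E
```

```text
0.86 [262. 161.  57.  30.] [623.4815127  -26.44668378  44.59040243]
0.81 [184. 269.  62.  45.] [347.90368174 162.18937153  44.65967631]
0.79 [311. 270.  36.  38.] [ 350.26670919 -158.4821311    44.70817611]
0.65 [347. 169.  17.  62.] [ 550.13484701 -214.77629845  158.53798742]
0.28 [125. 178. 120.  89.] [574.27560603 322.10852481   6.37965956]
w 1960
605 [ 645. -293.   18.] [ 660. -214.   23.]
1168 [ 604. -411.   14.] [ 644. -330.   24.]
95 [ 492. -394.   14.] [ 502. -387.   23.]
56 [ 479. -343.   14.] [ 485. -334.   22.]
t 96
from [ 573.6 -243.2  125.3] -97.6 tilt [-0.001  0.001 -1.   ]
[[[0,0,35],[0,0,0.0]],[[0,0,70],[0,0,0.0]],[[0,1,105],[0,0,0.0]]]
  -> [ 573.5 -244.2   20.3] -97.6
```

View pics/e.png

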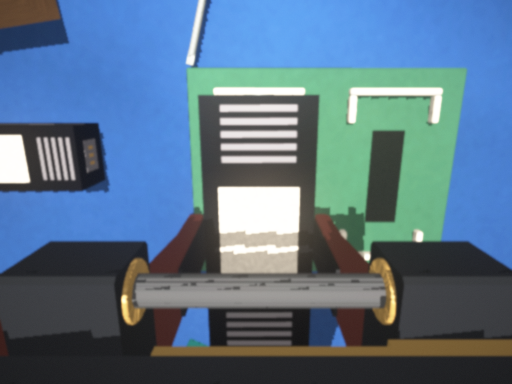

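The wrist view shows the held brick lined up over nest_1. Its end ridge spans (215–305, 91), with the midpoint matching my estimate within 1 mm. I'll lower it.

Call:
servo_tool:
  deltas:
    - [[0, 0, 30], [0, 0, 0]]
    - [[0, 0, 60], [0, 0, 0]]
    - [[0, 0, 80], [0, 0, 0]]
    - [[0, 0, 92], [0, 0, 0]]
    - [[0, 0, 98], [0, 0, 0]]

```text
t: 6.97
ee_pos: [573.1, -243.1, 25.8]
orientation: [-3.134, 0.208, 0.004]
ft_force: [-0.2, 0.1, -7.4]
width: 55.8
grasp_force: 30.0
```

Call:
servo_tool:
  deltas:
    - [[0, 0, 2], [0, 0, 0]]
    - [[0, 0, 4], [0, 0, 0]]
    - [[0, 0, 4], [0, 0, 0]]
    - [[0, 0, 4], [0, 0, 0]]

```text
t: 7.3
ee_pos: [575.1, -244.4, 24.8]
orientation: [3.134, -0.209, 0.003]
ft_force: [0.7, -0.6, -7.1]
width: 55.4
grasp_force: 30.0
```

Call:
servo_tool:
  deltas:
    - [[0, 0, 1], [0, 0, 0]]
    - [[0, 0, 2], [0, 0, 0]]
    - [[0, 0, 3], [0, 0, 0]]
    - [[0, 0, 3], [0, 0, 0]]

```text
t: 7.63
ee_pos: [574.5, -244.2, 21.3]
orientation: [3.134, -0.209, 0.001]
ft_force: [-1.3, -0.3, -1.3]
width: 55.7
grasp_force: 30.0
```

Call:
servo_tool:
  deltas:
    - [[0, 0, 0], [0, 0, 0]]
    - [[0, 0, 0], [0, 0, 0]]
    - [[0, 0, 0], [0, 0, 0]]
    - [[0, 0, 0], [0, 0, 0]]
    - [[0, 0, 0], [0, 0, 0]]
  grip: -1

```text
t: 8.05
ee_pos: [574.5, -244.2, 20.9]
orientation: [3.134, -0.209, 0.001]
ft_force: [-0.5, -0.6, -0.5]
width: 85.4
grasp_force: 0.0
```

Call:
servo_tool:
  deltas:
    - [[0, 0, -15], [0, 0, 0]]
    - [[0, 0, -45], [0, 0, 0]]
    - [[0, 0, -80], [0, 0, 0]]
    - [[0, 0, -115], [0, 0, 0]]
    - [[0, 0, -150], [0, 0, 0]]

```text
t: 8.47
ee_pos: [573.9, -243.9, 172.1]
orientation: [-3.135, 0.209, 0.001]
ft_force: [0.5, -0.8, -0.9]
width: 87.7
grasp_force: 0.0
```

```bash
python3 - <<'E'
from h import *
bricks(get_image("wrist")); bricks(get_image("top"))
plan([(626.5,-26.3,150,-7.5)])
E
```

```text
brick 0.88 [ 576.3 -244.1] [ 55.9 140.1] 82.3 z 55.5 bgr [102. 107. 104.] rect [0.5  0.44 0.12 0.37]
brick 0.58 [ 379.2 -154.9] [59.2 26.3] 80.1 z 43.3 bgr [122. 127.  48.] rect [0.43 0.87 0.17 0.1 ]
brick 0.56 [624.  -40.9] [108.9  56. ] 82.9 z 43.8 bgr [90.  84.5 88. ] rect [0.12 0.4  0.24 0.16]
brick 0.83 [626.4 -26.5] [139.9  56.1] 82.8 z 45.0 bgr [82. 76. 80.] rect [0.51 0.42 0.11 0.08]
brick 0.76 [ 345.  -166.7] [98.1 55.8] 55.3 z 44.9 bgr [ 93. 100.  83.] rect [0.61 0.71 0.08 0.1 ]
brick 0.68 [ 550.5 -234.3] [44.4 85.5] 75.8 z 56.8 bgr [52. 52. 52.] rect [0.67 0.49 0.05 0.09]
from [ 574.7 -244.3  171.7] -97.6 tilt [ 0.002 -0.001 -1.   ]
[[[2,-16,2],[0,0,-0.11]],[[3,-32,3],[0,0,-0.22]],[[5,-48,5],[0,0,-0.34]],[[6,-64,6],[0,0,-0.45]],[[8,-80,8],[0,0,-0.56]]]
[[[10,-12,1],[0,0,-0.11]],[[19,-25,3],[0,0,-0.23]],[[29,-38,4],[0,0,-0.34]],[[39,-50,6],[0,0,-0.45]],[[49,-63,8],[0,0,-0.56]]]
[[[15,-5,1],[0,0,-0.12]],[[30,-11,3],[0,0,-0.23]],[[45,-16,4],[0,0,-0.34]],[[60,-22,6],[0,0,-0.45]]]
  -> [626.5 -26.2 149.7] -7.7
```

S sits flat in nest_1 (top at z 56, within 3 mm of centre). Next is brick N.

Call:
servo_tool:
  deltas:
    - [[2, -16, 2], [0, 0, -0.11]]
    - [[3, -32, 3], [0, 0, -0.22]]
    - [[5, -48, 5], [0, 0, -0.34]]
    - [[6, -64, 6], [0, 0, -0.45]]
    - [[8, -80, 8], [0, 0, -0.56]]

```text
t: 9.08
ee_pos: [591.4, -164.7, 160.3]
orientation: [-3.067, -0.673, 0.005]
ft_force: [0.3, 0.7, 0.4]
width: 87.7
grasp_force: 0.0
```

Call:
servo_tool:
  deltas:
    - [[10, -12, 1], [0, 0, -0.11]]
    - [[19, -25, 3], [0, 0, -0.23]]
    - [[29, -38, 4], [0, 0, -0.34]]
    - [[39, -50, 6], [0, 0, -0.45]]
    - [[49, -63, 8], [0, 0, -0.56]]

```text
t: 9.5
ee_pos: [610.0, -87.2, 152.2]
orientation: [-2.761, -1.494, 0.005]
ft_force: [-0.3, -0.8, -0.2]
width: 87.9
grasp_force: 0.0
```

Call:
servo_tool:
  deltas:
    - [[15, -5, 1], [0, 0, -0.12]]
    - [[30, -11, 3], [0, 0, -0.23]]
    - [[45, -16, 4], [0, 0, -0.34]]
    - [[60, -22, 6], [0, 0, -0.45]]
    - [[60, -22, 6], [0, 0, -0.45]]

```text
t: 9.92
ee_pos: [624.8, -23.6, 146.0]
orientation: [-2.356, -2.073, 0.004]
ft_force: [-0.2, 0.0, -0.1]
width: 88.0
grasp_force: 0.0
```

Call:
servo_tool:
  deltas:
    - [[0, 0, 0], [0, 0, 0]]
    - [[0, 0, 0], [0, 0, 0]]

```text
t: 10.08
ee_pos: [625.1, -26.4, 147.3]
orientation: [-2.367, -2.064, 0.003]
ft_force: [0.9, 0.0, 0.1]
width: 87.8
grasp_force: 0.0
```

```bash
python3 - <<'E'
from h import *
bricks(get_image("wrist"))
plan([(626.5,-26.3,8.6,-7.5)])
E
```

```text
brick 0.61 [626.1 -25.2] [139.7  56.1] 82.6 z 43.5 bgr [80. 73. 72.] rect [0.51 0.46 0.13 0.37]
brick 0.6 [ 580.4 -216.9] [  3.  139.5] 82.3 z 28.7 bgr [16. 17. 15.] rect [0.47 0.9  0.25 0.05]
from [625.5 -26.9 148. ] -7.8 tilt [-0.001 -0.    -1.   ]
[[[0,0,35],[0,0,-0.0]],[[0,0,70],[0,0,-0.0]],[[1,1,105],[0,0,-0.0]],[[1,1,139],[0,0,-0.01]]]
  -> [626.6 -26.    9. ] -7.3
```

Call:
servo_tool:
  deltas:
    - [[1, 0, 35], [0, 0, 0]]
    - [[1, 0, 70], [0, 0, 0]]
    - [[1, 0, 105], [0, 0, 0]]
    - [[1, 0, 128], [0, 0, 0]]
    - [[1, 0, 140], [0, 0, 0]]

```text
t: 10.6
ee_pos: [623.7, -25.7, 5.3]
orientation: [-2.365, -2.063, 0.005]
ft_force: [0.7, -0.2, -0.0]
width: 87.7
grasp_force: 0.0
```

Call:
servo_tool:
  deltas:
    - [[0, 0, 0], [0, 0, 0]]
    - [[0, 0, 0], [0, 0, 0]]

```text
t: 10.77
ee_pos: [626.3, -25.5, 8.8]
orientation: [-2.366, -2.066, 0.0]
ft_force: [0.1, -0.3, 0.2]
width: 87.8
grasp_force: 0.0
```

Call:
servo_tool:
  deltas:
    - [[0, 0, 0], [0, 0, 0]]
    - [[0, 0, 0], [0, 0, 0]]
    - [[0, 0, 0], [0, 0, 0]]
    - [[0, 0, 0], [0, 0, 0]]
    - [[0, 0, 0], [0, 0, 0]]
  grip: 1

```text
t: 11.18
ee_pos: [626.6, -25.0, 9.4]
orientation: [2.364, 2.067, 0.001]
ft_force: [-0.1, -0.5, -0.5]
width: 58.1
grasp_force: 0.0
```

Call:
servo_tool:
  deltas:
    - [[0, 0, 0], [0, 0, 0]]
    - [[0, 0, 0], [0, 0, 0]]
    - [[0, 0, 0], [0, 0, 0]]
    - [[0, 0, 0], [0, 0, 0]]

```text
t: 11.52
ee_pos: [626.3, -24.9, 9.3]
orientation: [2.365, 2.068, 0.0]
ft_force: [-1.6, -0.1, 6.3]
width: 56.0
grasp_force: 30.0
```

Call:
servo_tool:
  deltas:
    - [[0, 0, -15], [0, 0, 0]]
    - [[0, 0, -40], [0, 0, 0]]
    - [[0, 0, -70], [0, 0, 0]]
    - [[0, 0, -100], [0, 0, 0]]
    - [[0, 0, -115], [0, 0, 0]]

```text
t: 11.93
ee_pos: [627.3, -25.0, 126.5]
orientation: [2.364, 2.066, 0.004]
ft_force: [0.3, -0.7, -2.8]
width: 56.0
grasp_force: 30.0
```

Call:
servo_tool:
  deltas:
    - [[0, 0, 0], [0, 0, 0]]
    - [[0, 0, 0], [0, 0, 0]]
    - [[0, 0, 0], [0, 0, 0]]
    - [[0, 0, 0], [0, 0, 0]]

```text
t: 12.27
ee_pos: [624.6, -24.9, 121.4]
orientation: [-2.363, -2.066, 0.004]
ft_force: [0.2, -0.3, -3.5]
width: 55.9
grasp_force: 30.0
```

```bash
python3 - <<'E'
from h import *
f=[]
for i in range(3): p=get_image("top"); f.append(ctrl.get_obs()["ft_force"][2])
print(np.round(f,1),ctrl.get_obs()["width"])
print("tray n0"); plan([(558,-363,125,-97.6)]); print("bin"); plan([(564,258,130,83.3)])
E
```

```text
[-3.9 -3.3 -2.4] 55.23801548049722
tray n0
from [625.2 -24.9 122.1] -7.7 tilt [-0.003  0.    -1.   ]
[[[-25,-2,0],[0,0,0.11]],[[-49,-3,0],[0,0,0.22]],[[-74,-5,-1],[0,0,0.34]],[[-98,-6,-1],[0,0,0.45]],[[-123,-8,-1],[0,0,0.56]]]
[[[-21,12,0],[0,0,0.11]],[[-43,24,0],[0,0,0.22]],[[-65,35,-1],[0,0,0.34]],[[-86,47,-1],[0,0,0.45]],[[-108,59,-1],[0,0,0.56]]]
[[[-12,21,0],[0,0,0.11]],[[-24,43,-1],[0,0,0.23]],[[-36,64,-1],[0,0,0.34]],[[-48,86,-1],[0,0,0.45]]]
  -> [ 558.3 -363.2  125.1] -97.6
bin
from [625.2 -24.9 122.1] -7.7 tilt [-0.003  0.    -1.   ]
[[[19,-7,-1],[0,0,-0.11]],[[39,-14,-1],[0,0,-0.23]],[[58,-21,-2],[0,0,-0.34]],[[78,-28,-2],[0,0,-0.45]],[[97,-35,-3],[0,0,-0.57]]]
[[[20,5,0],[0,0,-0.11]],[[41,9,-1],[0,0,-0.22]],[[61,14,-2],[0,0,-0.34]],[[81,18,-2],[0,0,-0.45]],[[101,23,-3],[0,0,-0.56]]]
[[[15,15,0],[0,0,-0.12]],[[29,29,-1],[0,0,-0.23]],[[44,44,-1],[0,0,-0.34]],[[59,58,-2],[0,0,-0.46]]]
  -> [563.7 257.9 130.1] 83.4
```

About 3.2 N, so N lacks its transformer and goes in the bin. As it is the only one, I'll set it near the bin centre.

```bash
python3 - <<'E'
from h import *
plan([(571,315,130,83.3)],pos=(626,-25.2,123.6),yw=-7.7)
E
```

```text
from [626.  -25.2 123.6] -7.7 tilt [-0.003  0.    -1.   ]
[[[24,-7,0],[0,0,-0.11]],[[47,-14,-1],[0,0,-0.23]],[[71,-21,-1],[0,0,-0.34]],[[94,-29,-2],[0,0,-0.45]],[[118,-36,-2],[0,0,-0.57]]]
[[[23,7,-1],[0,0,-0.11]],[[47,13,-1],[0,0,-0.22]],[[71,20,-2],[0,0,-0.34]],[[94,27,-2],[0,0,-0.45]],[[118,34,-3],[0,0,-0.56]]]
[[[17,18,0],[0,0,-0.12]],[[33,36,0],[0,0,-0.23]],[[50,54,-1],[0,0,-0.34]],[[66,73,-1],[0,0,-0.46]]]
  -> [571.5 315.  129.6] 83.4
```

Call:
servo_tool:
  deltas:
    - [[24, -7, 0], [0, 0, -0.11]]
    - [[47, -14, -1], [0, 0, -0.23]]
    - [[71, -21, -1], [0, 0, -0.34]]
    - [[94, -29, -2], [0, 0, -0.45]]
    - [[118, -36, -2], [0, 0, -0.57]]

```text
t: 12.83
ee_pos: [605.5, 97.6, 124.9]
orientation: [-1.681, -2.653, 0.001]
ft_force: [1.1, 0.4, -4.0]
width: 55.5
grasp_force: 30.0
```

Call:
servo_tool:
  deltas:
    - [[23, 7, -1], [0, 0, -0.11]]
    - [[47, 13, -1], [0, 0, -0.22]]
    - [[71, 20, -2], [0, 0, -0.34]]
    - [[94, 27, -2], [0, 0, -0.45]]
    - [[118, 34, -3], [0, 0, -0.56]]

```text
t: 13.25
ee_pos: [586.5, 219.0, 127.7]
orientation: [-0.882, -3.014, 0.001]
ft_force: [0.1, -0.1, -2.5]
width: 55.8
grasp_force: 30.0
```

Call:
servo_tool:
  deltas:
    - [[17, 18, 0], [0, 0, -0.12]]
    - [[33, 36, 0], [0, 0, -0.23]]
    - [[50, 54, -1], [0, 0, -0.34]]
    - [[66, 73, -1], [0, 0, -0.46]]
    - [[66, 73, -1], [0, 0, -0.46]]

```text
t: 13.67
ee_pos: [570.7, 319.3, 129.0]
orientation: [-0.167, -3.137, -0.002]
ft_force: [-0.6, -0.0, -2.8]
width: 55.4
grasp_force: 30.0
```

Call:
servo_tool:
  deltas:
    - [[0, 0, 0], [0, 0, 0]]
    - [[0, 0, 0], [0, 0, 0]]

```text
t: 13.83
ee_pos: [571.0, 314.7, 128.8]
orientation: [-0.182, -3.135, 0.002]
ft_force: [0.7, -0.4, -3.5]
width: 55.8
grasp_force: 30.0
```

```bash
python3 - <<'E'
from h import *
p=get_image("wrist"); cv2.imwrite("pics/f.png",p["frame"]); W=world(p); f=p["frame"].astype(int)
y=(f[...,2]>100)&(f[...,0]<100)&(f[...,1]>80); m=y&(abs(W[...,2]-50)<5)
a=math.radians(83.3); U=np.array([math.cos(a),math.sin(a)]); X=np.array([U[1],-U[0]])
d=W[...,:2]-[571,315.5]; q=d[m]; lx=q@X; ly=q@U
print("rim",m.sum(),np.percentile(lx,[0.5,99.5]).round(),np.percentile(ly,[0.5,99.5]).round())
plan([(571,315,14,83.3)])
E
```

```text
rim 2916 [-99.  51.] [-125.  128.]
from [571.2 314.4 129. ] 83.3 tilt [-0.001 -0.001 -1.   ]
[[[0,0,29],[0,0,0.0]],[[0,0,57],[0,0,0.0]],[[0,0,86],[0,0,0.0]],[[0,1,115],[0,0,0.0]]]
  -> [571.3 315.4  14. ] 83.3
```

View pics/f.png

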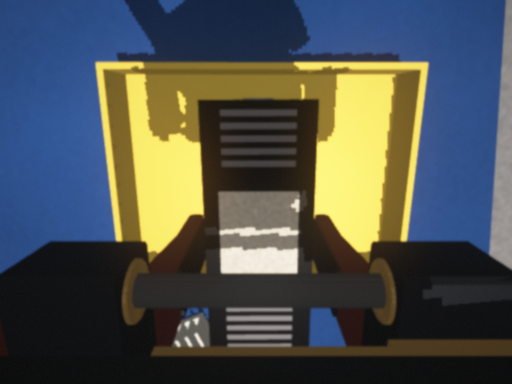

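The view shows the brick centred over the bin, whose rim spans (98–427, 66). I'll lower it.

Call:
servo_tool:
  deltas:
    - [[0, 0, 35], [0, 0, 0]]
    - [[0, 0, 65], [0, 0, 0]]
    - [[0, 0, 90], [0, 0, 0]]
    - [[0, 0, 105], [0, 0, 0]]
    - [[0, 0, 110], [0, 0, 0]]

```text
t: 14.3
ee_pos: [570.0, 313.3, 16.7]
orientation: [-0.183, -3.132, 0.004]
ft_force: [0.1, 0.1, -2.1]
width: 55.8
grasp_force: 30.0
```

Call:
servo_tool:
  deltas:
    - [[0, 0, 2], [0, 0, 0]]
    - [[0, 0, 4], [0, 0, 0]]
    - [[0, 0, 5], [0, 0, 0]]
    - [[0, 0, 6], [0, 0, 0]]
    - [[0, 0, 6], [0, 0, 0]]

```text
t: 14.72
ee_pos: [572.1, 315.6, 14.6]
orientation: [0.18, 3.135, 0.001]
ft_force: [0.5, 0.1, -4.3]
width: 55.5
grasp_force: 30.0
```

Call:
servo_tool:
  deltas:
    - [[0, 0, 0], [0, 0, 0]]
    - [[0, 0, 0], [0, 0, 0]]

```text
t: 14.88
ee_pos: [571.8, 315.5, 14.3]
orientation: [0.18, 3.135, 0.001]
ft_force: [0.1, 0.6, -1.0]
width: 55.4
grasp_force: 30.0
```

Force unclear, so I'll go 1 mm further.

Call:
servo_tool:
  deltas:
    - [[0, 0, 0.5], [0, 0, 0]]
    - [[0, 0, 1], [0, 0, 0]]
    - [[0, 0, 1], [0, 0, 0]]
    - [[0, 0, 1], [0, 0, 0]]

```text
t: 15.22
ee_pos: [571.9, 315.5, 14.3]
orientation: [0.18, 3.136, 0.001]
ft_force: [-3.3, -3.0, 9.0]
width: 55.5
grasp_force: 30.0
```

Resting on the floor. I'll release and retreat.

Call:
servo_tool:
  deltas:
    - [[0, 0, 0], [0, 0, 0]]
    - [[0, 0, 0], [0, 0, 0]]
    - [[0, 0, 0], [0, 0, 0]]
    - [[0, 0, 0], [0, 0, 0]]
    - [[0, 0, 0], [0, 0, 0]]
  grip: -1

```text
t: 15.63
ee_pos: [571.5, 315.3, 12.5]
orientation: [0.18, 3.136, -0.0]
ft_force: [-0.3, 0.3, 0.4]
width: 85.2
grasp_force: 0.0
```

Call:
servo_tool:
  deltas:
    - [[0, 0, -15], [0, 0, 0]]
    - [[0, 0, -45], [0, 0, 0]]
    - [[0, 0, -80], [0, 0, 0]]
    - [[0, 0, -115], [0, 0, 0]]
    - [[0, 0, -150], [0, 0, 0]]

```text
t: 16.05
ee_pos: [571.3, 315.1, 165.1]
orientation: [0.18, 3.136, 0.0]
ft_force: [0.1, -0.1, -0.0]
width: 87.8
grasp_force: 0.0
```

Call:
servo_tool:
  deltas:
    - [[0, 0, -10], [0, 0, 0]]
    - [[0, 0, -20], [0, 0, 0]]
    - [[0, 0, -20], [0, 0, 0]]
    - [[0, 0, -20], [0, 0, 0]]

```text
t: 16.38
ee_pos: [571.0, 315.0, 182.1]
orientation: [-0.18, -3.136, 0.001]
ft_force: [-0.4, -1.0, -0.9]
width: 87.6
grasp_force: 0.0
```

```bash
python3 - <<'E'
from h import *
bricks(get_image("wrist")); p=get_image("top"); bricks(p); s=get_image("scene"); cv2.imwrite("pics/g.png",s["frame"])
E
```

```text
brick 0.74 [397.7 209.4] [24.8  8.4] 85.0 z 32.2 bgr [60. 25. 46.] rect [0.26 0.02 0.09 0.04]
brick 0.67 [573.1 315.3] [ 56.1 140.4] 83.7 z 48.5 bgr [ 75.  92. 104.] rect [0.51 0.45 0.11 0.36]
brick 0.9 [ 332.7 -183.2] [139.7  54.8] 54.9 z 44.8 bgr [162. 168.  95.] rect [0.63 0.72 0.11 0.13]
brick 0.89 [572.4 312.3] [ 55.8 140.3] 82.4 z 49.9 bgr [47. 55. 63.] rect [0.25 0.47 0.07 0.14]
brick 0.72 [345.8 166.6] [140.3  56.7] 62.9 z 44.9 bgr [156.  80. 140.] rect [0.36 0.7  0.11 0.12]
brick 0.62 [ 577.3 -245.7] [ 57.1 140.1] 82.4 z 56.9 bgr [79. 81. 79.] rect [0.68 0.46 0.06 0.15]
```

View pics/g.png

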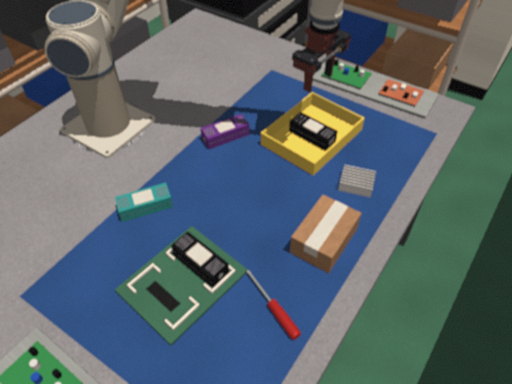

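The view shows one brick flat in the tray nest (202,258) and one flat in the bin (313,131). Nothing else has moved and the gripper is clear.

```bash
python3 -c "
from workcell import close_job
print(close_job())"
```

```text
the job is handed in; nothing more can be done
None
```

I lifted both bricks: the complete one (about 7.4 N) is flat in tray nest_1, the one without its transformer (about 3.2 N) is flat, label up, near the middle of the bin floor, and the job is handed in.

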